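# Park the jig's spring plunger and slide the drilling sled home

## Task

The sled of the hole-spacing jig is locked by a spring plunger. Pull the black wing knob up only as hard as it needs, just far enough to clear its collar, without lifting the bracket off its foot; then, without forcing the collar round, turn the knob clockwise and let it down into its rest notch so that it stays retracted by itself; then slide the sled by its post all the way to the end stop and let go. Leave the other things on the bench where they are.

Things in the scene. Friction and masses are not known exactly. Their poses are not given: they have to be found in the camera images.
- jig: Hole-spacing jig fixed on the bench: plywood base 210 x 260 x 15 mm with a sled on rails. Origin on the bench surface. The sled runs along the jig's +y. The spring plunger stands upright at jig x = +50 mm, y = 0, on a grey bracket that reaches in from the +x side over the sled. A steel end stop block, 45 mm high, stands at the +y end.
- knob_grip (a point): Grip point on the plunger's vertical axis, inside the black wing knob (36 mm long x 14 mm thick x 34 mm tall; the wing's length is this point's x axis, its thickness y). It is 23 mm above the wing's underside, 11 mm below its top, 100 mm above the bench when locked down. A steel cross bar on the stem, 33 mm long, 6 mm square, parallel to the wing, is centred 41 mm below it.
- plunger (a joint): Lift of the knob and its locking pin, m: 0 = down, locking the sled by 4 mm; positive up. A spring pulls down with 4 N at 0 plus 0.30 N per mm; weight and friction add 1 N. The lift that clears the collar is somewhere from 8 to 20 mm and is not measured; a hard internal stop ends the lift 1.5 mm beyond that. Parked in the rest notch it reads 2.5 mm less than the clearing lift, 5.5 to 17.5 mm.
- collar_seat (a point): Point on the plunger's axis at the bracket's top, 50 mm above the bench. Round the stem here stands a dark steel collar, 35 mm across, top 64 to 76 mm above the bench (screwed higher or lower from day to day). The cross bar sits in a deep slot in it and must be lifted out over the collar's top edge before it can turn.
- knob (a joint): Turn of the knob, rad: 0 = bar in the deep slot (about 0.1 play), positive clockwise seen from above. The shallow rest notch, 2.5 mm deep and 9 mm wide, is at 1.30; a turning stop is at 1.65. Let down there, the bar drops into the notch and the knob stays up by itself. Let go anywhere else it either lies on the collar's edge, not held, or snaps down.
- bracket (a joint): Lift of the grey bracket off its foot, m: 0 = seated. It is held down by an overload spring: it starts to lift when the knob is pulled with more than about 15 N and rises 1 mm for every further 6 N. Beyond 1 mm it is strained.
- sleeve (a joint): Turn of the dark steel collar in the bracket, rad: 0 = as set, positive clockwise. A lock nut holds it with about 0.5 N m; a knob turned while its bar is not lifted clear drives the collar round with it. Turning the free knob takes under 0.1 N m.
- sled (a joint): Travel of the sled, m: 0 = locked position under the plunger, positive along the jig's +y; 0.080 = against the end stop. Friction about 2 N; it stays where it is left.
- sled_post (a point): Centre of the top of the upright round wooden post on the sled, for pushing it: 24 mm across, top 95 mm above the bench, 67 mm tall, nothing taller than 40 mm on the sled beside it. The post is 105 mm from the plunger's axis, towards the jig's -x, when the sled is at 0.
- tape: Bystander: roll of paper tape lying flat, 90 mm across, 24 mm high; origin at the centre of its underside. Leave it alone.
- offcut: Bystander: wood offcut, 50 x 90 x 18 mm, lying flat; origin at the centre of its underside. Leave it alone.
- glue: Bystander: white glue bottle standing, 52 mm across, 140 mm high; origin at the centre of its underside. Leave it alone.
- pot: Bystander: grey pencil pot standing, 76 mm across, 95 mm high; origin at the centre of its underside. Leave it alone.
- driver: Bystander: screwdriver lying flat, about 200 mm long; origin at the centre of its underside. Leave it alone.
- square: Bystander: small try square with dark wood stock, lying flat, 140 x 110 mm; origin at the centre of its underside. Leave it alone.
- dowel: Bystander: short wood dowel, 16 mm across, 120 mm long, lying; origin at the centre of its underside. Leave it alone.

How it is judged:
By the outcome, as a careful person would: the job done as asked, in the order asked, and still so for the second after the job is handed in, with the robot touching nothing.
It also fails if it takes over 72 s, if anything falls off the work surface, if the arm or the gripper's body presses on something with over 40 N, if the wrist force passes 120 N, or if a joint passes its speed limit or range.

## Robot

A 7-joint arm with a two-finger parallel gripper is mounted at the origin on the work surface. World frame = base frame: x ahead of the robot, y to its left, z up, the work surface at z = 0. Lengths are in m, angles in rad, forces in N, time in s.
With the tool pointing down it reaches from about 0.425 to 0.925 m from the base axis. Payload 6.8 kg.
Tool frame: the origin (TCP) lies midway between the tips of the shut fingers; the grasp point (between the pads) lies 19 mm behind it; x points along the fingers, z is the direction in which the jaws open and shut, and the axes are right-handed (so a half turn about x gives the same grasp; the last joint's range is limited). The gripper opens to 85 mm and grips with 20 to 120 N. Pads are 22 mm wide; open, the fingers measure 114 mm over their backs; the gripper's body (76 mm by 85 mm) begins 54 mm behind the grasp point. The pads swing forward as they close: fully open they stand 13 mm farther back than shut.
Start: joints at [1.027, 0.477, 0.022, 1.555, -0.011, 1.109, -0.083], TCP at [0.285, -0.612, 0.231] pointing down, gripper open.
Joint ranges: [-2.96, 2.96], [-0.34, 2.1], [-1.41, 1.46], [0.24, 2.44], [-1.37, 4.51], [0.17, 1.92], [-2.96, 2.96]. Speed limits (rad/s): [2.39, 2.39, 3.14, 3.14, 3.14, 3.14, 3.14].

## Interface

Orientations are given as a unit quaternion [w, x, y, z].
In Python, from station import bot gives the robot as it stands. The module is installed in compiled form; this text tells all that it offers.
- The arm moves only by the shell command python3 -m jog 'ROWS' [FORCE]. ROWS is text: rows parted by semicolons, each of 7 numbers parted by spaces: the shift along the tool's x, y, z in mm, then the turn, a rotation vector about the tool's x, y, z in units of 6 degrees (1.0 is 6 degrees), then the finger opening in mm, from 0 to 85.4. A call has 1 to 5 rows; each row shifts and turns the commanded pose from where the row before left it, along the tool's axes as they then stand; what a row does not reach is not made up. A row lasts 1/10 s, in which the tool goes at most 50 mm and 8.59 degrees, less where a joint would pass 70% of its speed; a pose out of reach is approached as far as the arm can. A call with a gripper value outside its range is refused whole. The fingers move at their own pace and stop on an object; FORCE is the grip in N (left out, the last holds). Time passes only in rows, so rows that do not move let the fingers close. It gives the time, the measured TCP pose, the force and the opening at its end, in the units of the state.
- bot.get_obs(): the state, without advancing time (a new reading comes with each control period).
- bot.read_camera(name): name is "scene" or "top" or "wrist"; returns (picture, depth): 480x640x3 uint8, red, green, blue; 480x640 float32, m along the optical axis (not along the pixel's ray), 0 where there is no reading.
- bot.calibration(name): a dict with "fx", "fy", "cx", "cy" (pixels), "T" (4x4, takes a point from camera to world coordinates). Camera axes: x right, y up, looking along -z (the intrinsics and any distortion apply to the point x, -y, -z); pixel columns grow to the right and rows downward; lengths in m; the calibration is good to about 2 mm. The wrist camera is an equidistant fisheye: a pixel r from the principal point sees the ray r / f radians off the axis. A picture is of the moment at which its call begins: read the wrist's pose just before it. calibration takes no time and is no camera call; for the wrist camera it gives the pose at the moment of the call.
- bot.hand_in(): hands the job in, once; it reports no verdict.
The state is a dict: "t": time; "q": joint angles; "joint_vel": joint speeds; "joint_torque": joint torques, N m; "eef_pos": TCP position; "tool_rot": TCP orientation; "contact_force": force on the tool from outside, world axes, zero at the start; "torque": the same for the moment, N m; "gripper_width": opening from 0.0 (shut) to 1.0 (fully open).
Only numpy, scipy, OpenCV 4.12 (cv2) and the standard library are available. Lean on these libraries where they do the work, as an engineer would, in place of code of your own. Each camera call takes 0.05 s, during which the arm holds its last target.

## Working session

There is one attempt and no reset: what is moved stays moved. The work goes in short steps, Python scripts to look and compute and a shell command to move; the robot and the scene stay as the last step left them, time stands still between calls to the robot, and variables do not carry over. Pictures are saved under pics/ and viewed, and the job is handed in when it is done.

```bash
mkdir -p pics; cat > h.py <<'E'
import numpy as np, cv2
from station import bot
def snap(n,f):
    p,d=bot.read_camera(n); c=bot.calibration(n)
    cv2.imwrite('pics/'+f+'.png',p[:,:,::-1]); np.savez('pics/'+f+'.npz',p=p,d=d,**{k:np.array(v) for k,v in c.items()})
def pt(f,u,v,d=None):
    z=np.load('pics/'+f+'.npz')
    D=z['d'][int(v),int(u)] if d is None else d
    x=(u-z['cx'])/z['fx']*D; y=(v-z['cy'])/z['fy']*D
    return (z['T']@np.array([x,-y,-D,1]))[:3]
E
python3 - <<'E'
from h import *
o=bot.get_obs(); print(o)
for n in('scene','top'):
    snap(n,n+'0'); c=bot.calibration(n); print(n,c)
E
```

```text
{'t': 0.0, 'q': array([ 1.02688973,  0.4777961 ,  0.02235318,  1.55643457, -0.01145633,
        1.10927529, -0.08309845]), 'joint_vel': array([-4.35572285e-05, -5.31279031e-05, -8.82988786e-04, -2.15496323e-03,
       -1.27749221e-03,  5.69648382e-04, -1.66932797e-03]), 'joint_torque': array([-6.62980165e-04, -5.96442819e+01,  1.60747491e+00, -2.81198323e+01,
        1.24023895e-02,  9.42570943e-03, -8.78473060e-06]), 'eef_pos': array([ 0.28467198, -0.61140174,  0.23033579]), 'tool_rot': array([ 0.59571027,  0.38036029,  0.59683683, -0.37979089]), 'contact_force': array([0.23890095, 0.25771995, 0.1912367 ]), 'torque': array([ 0.00582957, -0.00293618,  0.01949554]), 'gripper_width': 1.0020678728676642}
scene {'fx': 473.76968771462396, 'fy': 473.76968771462396, 'cx': 332.02439442903767, 'cy': 246.9812772716701, 'T': array([[ 0.44656324, -0.7231939 ,  0.52685088,  1.20271442],
       [ 0.89474256,  0.35822151, -0.26667038, -0.29572233],
       [ 0.00412508,  0.5904811 ,  0.80704092,  1.09354953],
       [ 0.        ,  0.        ,  0.        ,  1.        ]])}
top {'fx': 555.4362350303636, 'fy': 555.4362350303636, 'cx': 319.0376495111936, 'cy': 245.63455475210688, 'T': array([[ 0.00349314,  0.97138563, -0.2374821 ,  0.30698511],
       [-0.99997972,  0.00465763,  0.00434258,  0.0187428 ],
       [ 0.00532442,  0.23746212,  0.97138221,  1.1601045 ],
       [ 0.        ,  0.        ,  0.        ,  1.        ]])}
```

View pics/scene0.png

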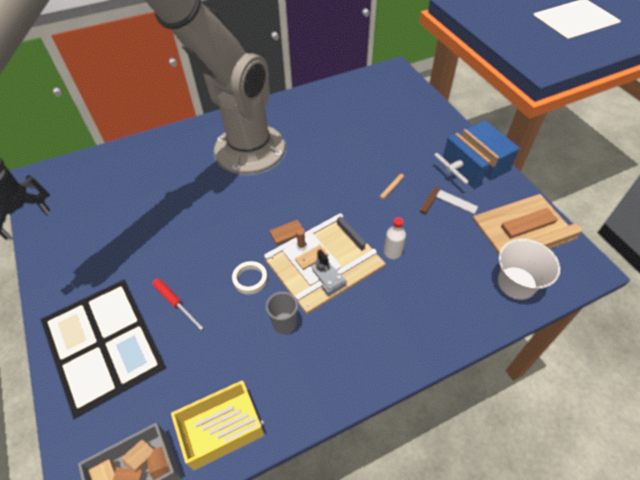

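View pics/top0.png

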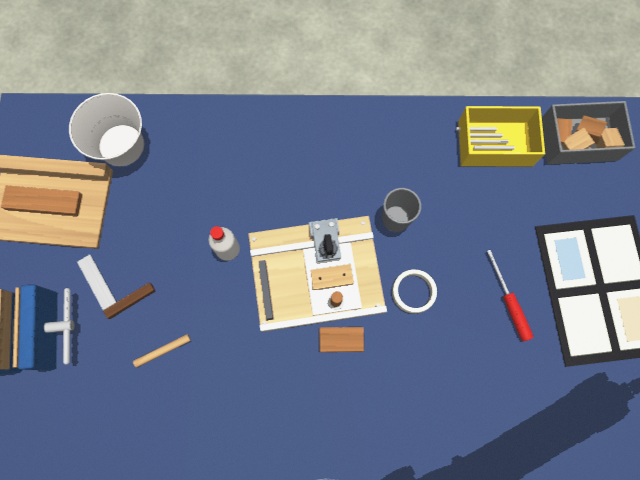

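The top view shows the jig around (318,272): the end stop is at left (265,290), the wing knob at (327,244), the post at (336,298), and the pot is near (400,205). I'll zoom in to measure.

```bash
python3 - <<'E'
from h import *
a=cv2.imread('pics/top0.png')[200:350,230:430]; cv2.imwrite('pics/top0z.png',cv2.resize(a,(800,600),interpolation=cv2.INTER_CUBIC))
a=cv2.imread('pics/scene0.png')[205:325,255:415]; cv2.imwrite('pics/scene0z.png',cv2.resize(a,(800,600),interpolation=cv2.INTER_CUBIC))
E
```

```text
(no output)
```

View pics/top0z.png

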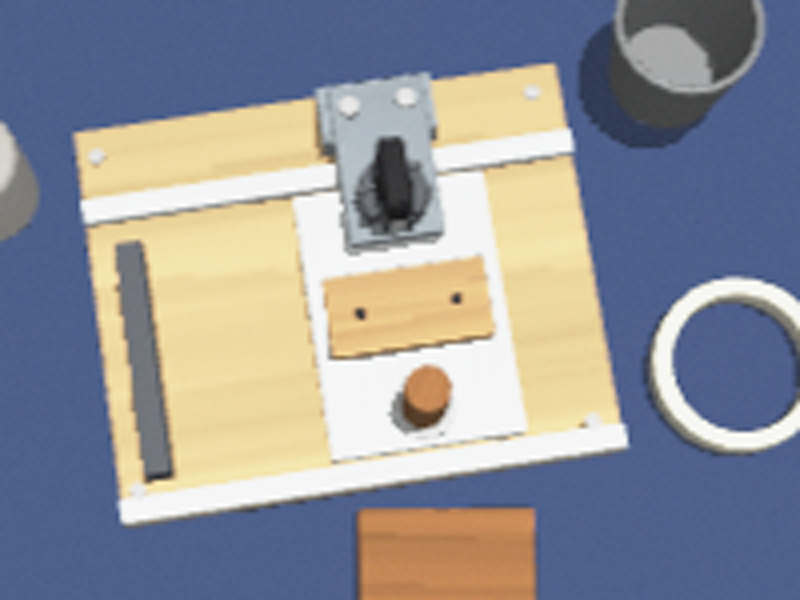

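View pics/scene0z.png

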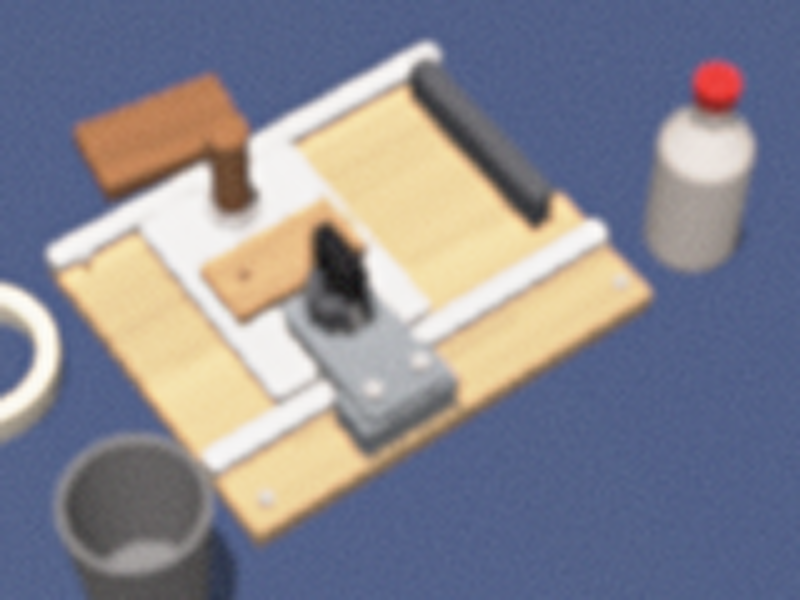

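```bash
cat >> h.py <<'E'
def ray(f,u,v,zp):
    z=np.load('pics/'+f+'.npz');T=z['T']
    d=T[:3,:3]@np.array([(u-z['cx'])/z['fx'],-(v-z['cy'])/z['fy'],-1]); o=T[:3,3]
    return o+d*(zp-o[2])/d[2]
def cloud(f):
    z=np.load('pics/'+f+'.npz');T=z['T'];D=z['d'];v,u=np.mgrid[0:480,0:640]
    P=np.stack([(u-z['cx'])/z['fx']*D,-(v-z['cy'])/z['fy']*D,-D],-1)@T[:3,:3].T+T[:3,3]
    return P,D>0
E
python3 - <<'E'
from h import *
C={}
for n,u,v in (('TL',248.5,233.2),('TR',369.2,216),('R',374.5,243),('L',252.5,258)):
    C[n]=ray('top0',u,v,.015);print(n,C[n].round(4))
for a,b in(('TR','TL'),('R','TR'),('L','TL')):
    d=C[b]-C[a];print(a,b,np.linalg.norm(d),np.degrees(np.arctan2(d[1],d[0])))
for f in('top0','scene0'):
    P,ok=cloud(f);c=(C['TL']+C['TR'])/2
    m=ok&(P[...,2]>.06)&(P[...,2]<.13)&(np.hypot(P[...,0]-.5,P[...,1])<.15)
    v,u=np.nonzero(m)
    n,l=cv2.connectedComponents(m.astype(np.uint8))
    for i in range(1,n):
        q=P[l==i]
        if len(q)<5: continue
        v,u=np.nonzero(l==i)
        print(f,len(q),'px',u.min(),u.max(),v.min(),v.max(),'mean',q.mean(0).round(4),'min',q.min(0).round(4),'max',q.max(0).round(4))
E
```

```text
TL [0.6135 0.1641 0.015 ]
TR [ 0.6531 -0.0941  0.015 ]
R [ 0.5933 -0.1043  0.015 ]
L [0.5594 0.1539 0.015 ]
TR TL 0.261231713344095 98.71380707839633
R TR 0.060684804418298974 9.674320971560437
L TL 0.0550656649609577 10.731114308021759
top0 298 px 319 338 234 257 mean [ 0.5676 -0.0044  0.0912] min [ 0.5515 -0.0242  0.0601] max [0.5875 0.0139 0.1154]
top0 140 px 331 343 291 304 mean [ 0.4648 -0.0205  0.0908] min [ 0.4548 -0.0327  0.0613] max [ 0.4777 -0.0095  0.0994]
scene0 115 px 296 305 228 242 mean [ 0.4699 -0.0194  0.0848] min [ 0.4531 -0.0293  0.0602] max [ 0.4788 -0.0067  0.0998]
scene0 225 px 317 329 248 270 mean [ 0.5743 -0.0049  0.0906] min [ 0.5519 -0.0198  0.0606] max [0.5901 0.0179 0.116 ]
```

```bash
python3 - <<'E'
from h import *
for f in('top0','scene0'):
    P,ok=cloud(f)
    B=ok&(np.hypot(P[...,0]-.52,P[...,1])<.13)
    q=P[B&(P[...,2]>.104)]; 
    (c,s,a)=cv2.minAreaRect((q[:,:2]*1000).astype(np.float32)); print(f,'knobtop',len(q),c,s,a,np.median(q[:,2]))
    q=P[B&(P[...,2]>.088)&(P[...,0]<.5)]; print('post',len(q),cv2.minAreaRect((q[:,:2]*1000).astype(np.float32)),np.median(q[:,2]))
    k=np.array([.570,-.004])
    q=P[B&(np.hypot(P[...,0]-k[0],P[...,1]-k[1])<.03)]
    h,e=np.histogram(q[:,2],bins=np.arange(.044,.12,.002)); print([(round(float(x),3),int(y)) for x,y in zip(e,h)])
# print map of heights top view
P,ok=cloud('top0'); print((P[232:262,316:342,2]*1000).astype(int))
E
```

```text
top0 knobtop 130 (569.9542846679688, -4.944933891296387) (35.403526306152344, 13.815048217773438) 9.550689697265625 0.10978104921837273
post 116 ((466.5287170410156, -21.07869529724121), (22.041847229003906, 22.46432876586914), 76.07307434082031) 0.09413663905104785
[(0.044, 11), (0.046, 41), (0.048, 80), (0.05, 79), (0.052, 17), (0.054, 6), (0.056, 2), (0.058, 10), (0.06, 9), (0.062, 3), (0.064, 2), (0.066, 2), (0.068, 7), (0.07, 21), (0.072, 23), (0.074, 36), (0.076, 15), (0.078, 8), (0.08, 10), (0.082, 7), (0.084, 2), (0.086, 6), (0.088, 0), (0.09, 0), (0.092, 4), (0.094, 4), (0.096, 1), (0.098, 2), (0.1, 3), (0.102, 3), (0.104, 6), (0.106, 22), (0.108, 40), (0.11, 41), (0.112, 16), (0.114, 5), (0.116, 0)]
scene0 knobtop 80 (570.3519897460938, -1.2203407287597656) (37.212127685546875, 15.658952713012695) 11.483536720275879 0.1104204361329083
post 59 ((465.7008361816406, -18.83681869506836), (21.693035125732422, 23.075061798095703), 68.67434692382812) 0.09554301360693629
[(0.044, 1), (0.046, 11), (0.048, 35), (0.05, 55), (0.052, 38), (0.054, 9), (0.056, 7), (0.058, 2), (0.06, 6), (
[... 3685 characters left out ...]
 48   50   51   48   50]
 [  27   48   51 1160   46   48   50   47   48   47   60   58   50   53
    48   49   50   47   49   48   50   50   47   50   48   48]
 [  29   27   46   52   53   50   51   49   54   48   49   46   49   50
    46   44   50   49   50   52   47   47   48   43   40   25]
 [  27   24   50   48   47   49   46   51   47   47   49   50   50   48
    51   42   43   41   44   39   25   29   23   27   28   28]
 [  24   32   52   48   49   46   46   48   44   44   42   41   38   28
    26   28   30   25   31   30   26   28   25   25   30   25]
 [  26   25   44   40   41   39   42   26   27   27   28   29   28   31
    25   24   26   28   27   25   28   29   24   25   32   27]]
```

```bash
cat >> h.py <<'E'
from scipy.spatial.transform import Rotation as R
def st():
    o=bot.get_obs(); M=R.from_quat(np.roll(o['tool_rot'],-1)).as_matrix(); return o,M
def plan(p,yaw):
    "yaw: desired world angle (deg) of tool z axis, tool x down"
    o,M=st(); print('t',round(o['t'],2),'tcp',(o['eef_pos']*1000).round(1),'F',o['contact_force'].round(1),'M',o['torque'].round(2),'w',round(o['gripper_width']*85.4,1),'q',o['q'].round(2))
    print('shift tool mm',(M.T@(np.array(p)-o['eef_pos'])*1000).round(1))
    for y in(yaw,yaw+180):
        a=np.radians(y); z=np.array([np.cos(a),np.sin(a),0]);x=np.array([0,0,-1.]);W=np.stack([x,np.cross(z,x),z],1)
        rv=R.from_matrix(M.T@W).as_rotvec(degrees=True)/6; print('yaw',y,'rot units',rv.round(2))
E
python3 - <<'E'
from h import *
print(st()[1].round(3)); plan([.570,-.003,.20],98.9)
E
```

```text
[[-0.001  0.907  0.422]
 [ 0.001  0.422 -0.907]
 [-1.    -0.    -0.002]]
t 0.1 tcp [ 284.7 -611.4  230.4] F [ 1.5 -0.6 -0.6] M [-0.05 -0.03  0.04] w 85.2 q [ 1.03  0.48  0.02  1.56 -0.01  1.11 -0.08]
shift tool mm [  31.1  515.5 -431.1]
yaw 98.9 rot units [-2.732e+01 -0.000e+00 -2.000e-02]
yaw 278.9 rot units [ 2.68 -0.02  0.  ]
```

```bash
for i in 1 2 3; do :; done; python3 -m jog '0 34 -28 0 0 0 85; 0 35 -29 0 0 0 85; 0 35 -29 0 0 0 85; 0 35 -29 0 0 0 85; 0 35 -29 0 0 0 85'; python3 -m jog '0 35 -29 0 0 0 85; 0 35 -29 0 0 0 85; 0 35 -29 0 0 0 85; 0 35 -29 0 0 0 85; 0 35 -29 0 0 0 85'; python3 -c "
from h import *
plan([.570,-.003,.20],278.9)"
```

```text
t: 0.6
eef_pos: [0.3822, -0.406, 0.231]
tool_rot: [0.596, 0.38, 0.596, -0.38]
contact_force: [0.6, -0.0, -0.1]
gripper_width: 0.994
t: 1.1
eef_pos: [0.4796, -0.2008, 0.2312]
tool_rot: [0.596, 0.38, 0.596, -0.38]
contact_force: [1.4, -0.9, 0.1]
gripper_width: 0.994
t 1.1 tcp [ 479.6 -200.8  231.2] F [ 1.4 -0.9  0.1] M [-0.03  0.   -0.03] w 84.8 q [ 0.44  0.23 -0.19  1.91  0.05  1.   -0.91]
shift tool mm [  31.1  165.5 -141.2]
yaw 278.9 rot units [ 2.68 -0.    0.  ]
yaw 458.9 rot units [-27.32  -0.    -0.  ]
```

```bash
python3 -m jog '2 40 -34 0 0 0 85; 2 40 -34 0 0 0 85; 2 40 -34 0 0 0 85; 2 30 -26 0 0 0 85; 2 15.5 -13 0 0 0 85';python3 -m jog '0 0 0 0.9 0 0 60; 0 0 0 0.9 0 0 60; 0 0 0 0.88 0 0 60; 0 0 0 0 0 0 60; 0 0 0 0 0 0 60'; python3 -c "
from h import *
plan([.570,-.003,.20],278.9)
snap('wrist','w1');print(bot.calibration('wrist'))"
```

```text
t: 1.6
eef_pos: [0.5675, -0.007, 0.2213]
tool_rot: [0.597, 0.379, 0.598, -0.378]
contact_force: [0.3, -0.3, -0.1]
gripper_width: 0.997
t: 2.1
eef_pos: [0.5665, -0.0119, 0.2214]
tool_rot: [0.538, 0.459, 0.538, -0.459]
contact_force: [0.8, 0.2, 0.4]
gripper_width: 0.701
t 2.1 tcp [566.5 -11.9 221.4] F [0.8 0.2 0.4] M [ 0.01  0.02 -0.04] w 59.9 q [ 0.1   0.32 -0.24  1.82  0.09  1.01 -1.58]
shift tool mm [21.4  4.9 -8.2]
yaw 278.9 rot units [0.02 0.   0.  ]
yaw 458.9 rot units [-2.998e+01 -1.000e-02  0.000e+00]
{'fx': 371.64829954431775, 'fy': 371.64829954431775, 'cx': 316.4034697756277, 'cy': 234.68707744041134, 'T': array([[ 1.57543075e-01,  9.42573300e-01,  2.94509345e-01,
         6.42641893e-01],
       [-9.87511707e-01,  1.50644995e-01,  4.61163001e-02,
         4.84481542e-04],
       [-8.98365617e-04, -2.98096730e-01,  9.54535244e-01,
         3.62579812e-01],
       [ 0.00000000e+00,  0.00000000e+00,  0.00000000e+00,
         1.00000000e+00]])}
```

View pics/w1.png

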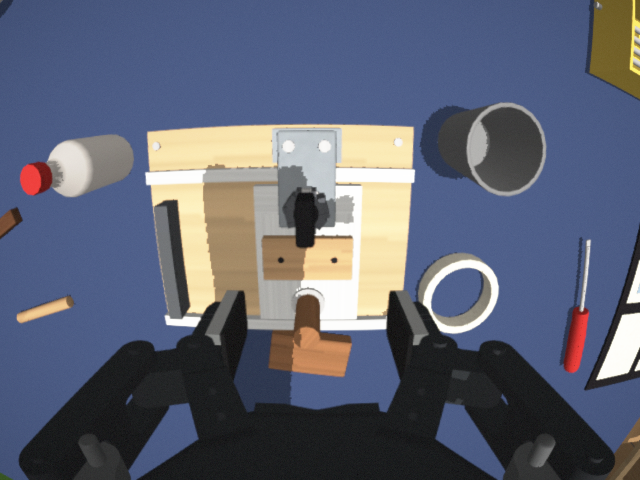

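The wrist view shows the wing at (305,218), the post top around (307,335) and both pads, at (230,320) and (402,320). Next I'll measure the knob from this picture.

```bash
cat >> h.py <<'E'
def wcloud(f):
    z=np.load('pics/'+f+'.npz');T=z['T'];D=z['d'];v,u=np.mgrid[0:480,0:640]
    a=(u-z['cx']);b=(v-z['cy']);r=np.hypot(a,b)+1e-9;t=np.tan(r/z['fx'])
    P=np.stack([a/r*t*D,-b/r*t*D,-D],-1)@T[:3,:3].T+T[:3,3]
    return P,D>0
def knob(f,zmin=.104,zmax=.13,c0=(.57,-.003)):
    P,ok=wcloud(f)
    B=ok&(np.hypot(P[...,0]-c0[0],P[...,1]-c0[1])<.03)
    m=B&(P[...,2]>zmin)&(P[...,2]<zmax); q=P[m]
    c,s,a=cv2.minAreaRect((q[:,:2]*1000).astype(np.float32)); print('knobtop',len(q),np.round(c,1),np.round(s,1),round(a,1),'z',np.median(q[:,2]))
    e=np.linalg.eigh(np.cov(q[:,:2].T)); v=e[1][:,1]; print('mean',q.mean(0),'axis deg',np.degrees(np.arctan2(v[1],v[0]))%180)
    return P,B
E
python3 - <<'E'
from h import *
P,B=knob('w1')
q=P[B]; h,e=np.histogram(q[:,2],bins=np.arange(.044,.12,.002)); print([(round(float(x),3),int(y)) for x,y in zip(e,h)])
cc=np.array([.57,-.003]); 
m=B&(P[...,2]>.066)&(P[...,2]<.082); print('collar',m.sum(),np.median(P[m][:,2]))
m=B&(P[...,2]>.045)&(P[...,2]<.055); print('bracket',m.sum(),np.median(P[m][:,2]))
m=(np.hypot(P[...,0]-.466,P[...,1]+.02)<.03)&(P[...,2]>.088)&(P[...,2]<.1); q=P[m];print('post',cv2.minAreaRect((q[:,:2]*1000).astype(np.float32)),np.median(q[:,2]))
E
```

```text
knobtop 957 [570.9  -1.8] [35.7 14.3] 9.0 z 0.10924188928802303
mean [ 0.5719216  -0.00208354  0.10903422] axis deg 10.225672186800665
[(0.044, 9), (0.046, 292), (0.048, 999), (0.05, 39), (0.052, 12), (0.054, 24), (0.056, 6), (0.058, 29), (0.06, 32), (0.062, 14), (0.064, 10), (0.066, 18), (0.068, 14), (0.07, 122), (0.072, 207), (0.074, 325), (0.076, 7), (0.078, 40), (0.08, 20), (0.082, 12), (0.084, 2), (0.086, 15), (0.088, 3), (0.09, 11), (0.092, 8), (0.094, 12), (0.096, 6), (0.098, 12), (0.1, 6), (0.102, 12), (0.104, 11), (0.106, 142), (0.108, 638), (0.11, 166), (0.112, 0), (0.114, 0), (0.116, 0)]
collar 753 0.0740884278071875
bracket 1361 0.048579504590405165
post ((466.7952880859375, -18.11428451538086), (22.43010902404785, 23.307170867919922), 83.68222045898438) 0.09330052806007982
```

```bash
python3 -c "
from h import *
plan([.5707,-.0022,.13],279.0)
P,B=knob('w1')
r=np.hypot(P[...,0]-.5707,P[...,1]+.0022)
m=B&(r<.016)&(P[...,2]>.07)&(P[...,2]<.0775); z=P[m][:,2]; print(np.percentile(z,[10,25,50,75,90]))
"
```

```text
t 2.15 tcp [566.5 -11.9 221.4] F [-0.3  0.5 -0.1] M [-0.    0.   -0.04] w 60.3 q [ 0.1   0.32 -0.24  1.82  0.09  1.01 -1.58]
shift tool mm [91.4  5.7 -8.9]
yaw 279.0 rot units [ 0. -0.  0.]
yaw 459.0 rot units [-3.e+01 -1.e-02 -0.e+00]
knobtop 957 [570.9  -1.8] [35.7 14.3] 9.0 z 0.10924188928802303
mean [ 0.5719216  -0.00208354  0.10903422] axis deg 10.225672186800665
[0.07165077 0.07250522 0.07406295 0.07477222 0.07522444]
```

```bash
python3 -m jog '20 5.7 -8.9 0 0 0 50; 25 0 0 0 0 0 50; 25 0 0 0 0 0 50; 20 0 0 0 0 0 50; 0 0 0 0 0 0 50'; python3 -c "
from h import *
plan([.5707,-.0022,.0805],279.0)
snap('wrist','w2'); P,B=knob('w2')
r=np.hypot(P[...,0]-.5707,P[...,1]+.0022)
m=B&(r<.016)&(P[...,2]>.068)&(P[...,2]<.08); z=P[m][:,2]; print(np.percentile(z,[10,25,50,75,90]))
z=P[B][:,2]; h,e=np.histogram(z,bins=np.arange(.044,.116,.001)); print([(round(float(x)*1000),int(y)) for x,y in zip(e,h)])
"
```

```text
t: 2.65
eef_pos: [0.5688, -0.0024, 0.1289]
tool_rot: [0.536, 0.458, 0.539, -0.461]
contact_force: [0.5, 0.3, 0.9]
gripper_width: 0.588
t 2.65 tcp [568.8  -2.4 128.9] F [0.5 0.3 0.9] M [-0.01  0.03  0.01] w 50.2 q [ 0.08  0.44 -0.23  1.89  0.13  0.83 -1.63]
shift tool mm [48.4  2.2  0.1]
yaw 279.0 rot units [-0.01 -0.01  0.05]
yaw 459.0 rot units [2.999e+01 8.000e-02 1.000e-02]
knobtop 2003 [572.2  -1.9] [35.8 14.4] 9.7 z 0.11088965079948415
mean [ 0.57434198 -0.0015412   0.11056243] axis deg 9.1206515242269
[0.07339532 0.0740688  0.07552004 0.07626922 0.07674046]
[(44, 0), (45, 0), (46, 0), (47, 6), (48, 84), (49, 719), (50, 1144), (51, 299), (52, 29), (53, 33), (54, 8), (55, 21), (56, 25), (57, 26), (58, 23), (59, 19), (60, 23), (61, 46), (62, 56), (63, 37), (64, 11), (65, 23), (66, 24), (67, 17), (68, 13), (69, 25), (70, 19), (71, 24), (72, 69), (73, 207), (74, 179), (75, 353), (76, 383), (77, 69), (78, 5), (79, 4), (80, 31), (81, 47), (82, 22), (83, 12), (84, 9), (85, 16), (86, 9), (87, 20), (88, 14), (89, 14), (90, 15), (91, 19), (92, 26), (93, 20), (94, 14), (95, 13), (96, 22), (97, 10), (98, 15), (99, 17), (100, 23), (101, 19), (102, 18), (103, 18), (104, 22), (105, 21), (106, 31), (107, 35), (108, 106), (109, 214), (110, 684), (111, 755), (112, 133), (113, 2), (114, 0)]
```

View pics/w2.png

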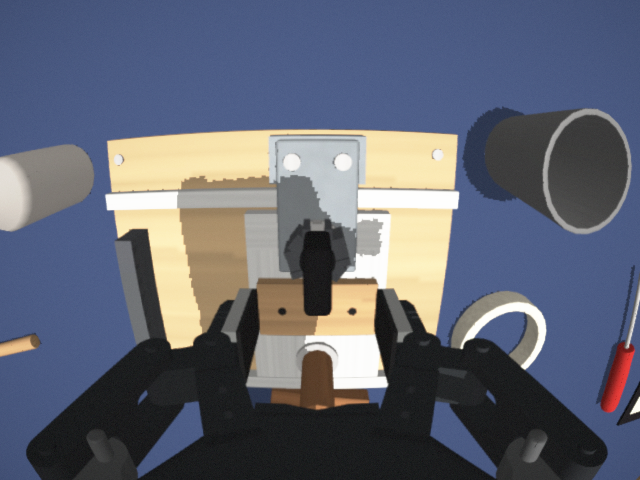

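```bash
python3 -m jog '20 2.2 0 0 0 0 50; 20 0 0 0 0 0 40; 0 0 0 0 0 0 30; 0 0 0 0 0 0 30' 40; python3 -c "
from h import *
plan([.5708,-.0022,.0805],279.0)"
```

```text
t: 3.1
eef_pos: [0.5738, -0.0018, 0.0928]
tool_rot: [0.538, 0.46, 0.537, -0.459]
contact_force: [0.4, -0.3, 0.5]
gripper_width: 0.348
t 3.1 tcp [573.8  -1.8  92.8] F [ 0.4 -0.3  0.5] M [-0.04 -0.03  0.03] w 29.7 q [ 0.07  0.49 -0.22  1.91  0.15  0.76 -1.65]
shift tool mm [12.3 -3.  -0.1]
yaw 279.0 rot units [-0.02  0.   -0.01]
yaw 459.0 rot units [ 2.998e+01 -2.000e-02 -0.000e+00]
```

```bash
python3 -m jog '0 0 0 0 0 0 30; 0 0 0 0 0 0 30; 0 0 0 0 0 0 30'; python3 -m jog '12 -3 0 0 0 0 30; 0 0 0 0 0 0 30; 0 0 0 0 0 0 30;0 0 0 0 0 0 30;0 0 0 0 0 0 30';  python3 -c "
from h import *
plan([.5708,-.0022,.0805],279.0)"
```

```text
t: 3.4
eef_pos: [0.5737, -0.0018, 0.0925]
tool_rot: [0.538, 0.46, 0.537, -0.459]
contact_force: [-0.9, 0.6, 0.3]
gripper_width: 0.35
t: 3.9
eef_pos: [0.5704, -0.0022, 0.0797]
tool_rot: [0.537, 0.46, 0.537, -0.46]
contact_force: [1.4, -0.6, -0.3]
gripper_width: 0.35
t 3.9 tcp [570.4  -2.2  79.7] F [ 1.4 -0.6 -0.3] M [ 0.03 -0.    0.01] w 29.9 q [ 0.06  0.5  -0.22  1.92  0.16  0.73 -1.66]
shift tool mm [-0.8  0.4  0.1]
yaw 279.0 rot units [-0.02 -0.   -0.  ]
yaw 459.0 rot units [ 2.998e+01 -1.000e-02  0.000e+00]
```

```bash
python3 -m jog '0 0 0 0 0 0 14; 0 0 0 0 0 0 10; 0 0 0 0 0 0 5; 0 0 0 0 0 0 5; 0 0 0 0 0 0 5' 50; python3 -m jog '0 0 0 0 0 0 5; 0 0 0 0 0 0 5; 0 0 0 0 0 0 5' 50;python3 -c "
from h import *
plan([.5708,-.0022,.0805],279.0);snap('wrist','w3')"
```

```text
t: 4.4
eef_pos: [0.5706, -0.0023, 0.0803]
tool_rot: [0.538, 0.46, 0.537, -0.46]
contact_force: [-1.3, -0.1, 5.9]
gripper_width: 0.156
t: 4.7
eef_pos: [0.5706, -0.0023, 0.0803]
tool_rot: [0.537, 0.46, 0.537, -0.46]
contact_force: [-1.2, 1.0, 5.2]
gripper_width: 0.154
t 4.7 tcp [570.6  -2.3  80.3] F [-1.2  1.   5.2] M [-0.04  0.39  0.03] w 13.1 q [ 0.06  0.5  -0.22  1.92  0.16  0.73 -1.66]
shift tool mm [-0.2  0.2 -0.1]
yaw 279.0 rot units [-0.02  0.   -0.01]
yaw 459.0 rot units [ 2.998e+01 -1.000e-02 -0.000e+00]
```

View pics/w3.png

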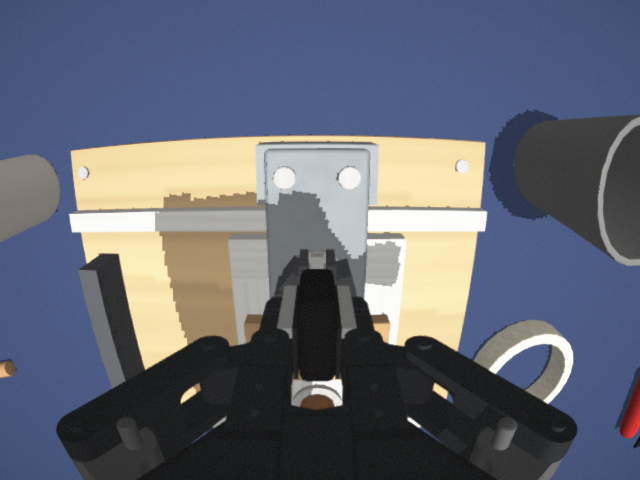

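The wing is held between the pads at 13 mm opening, centred at (318,320) in the image. Lifting in steps while I watch the force.

```bash
python3 -m jog '-1 0 0 0 0 0 5; 0 0 0 0 0 0 5; 0 0 0 0 0 0 5'; python3 -m jog '-2 0 0 0 0 0 5; 0 0 0 0 0 0 5; 0 0 0 0 0 0 5'; python3 -m jog '-3 0 0 0 0 0 5; 0 0 0 0 0 0 5; 0 0 0 0 0 0 5';  python3 -m jog '-4 0 0 0 0 0 5; 0 0 0 0 0 0 5; 0 0 0 0 0 0 5'; python3 -c "
from h import *
plan([.5708,-.0022,.0805],279.0)"
```

```text
t: 5.05
eef_pos: [0.5704, -0.0023, 0.0804]
tool_rot: [0.537, 0.46, 0.537, -0.46]
contact_force: [2.4, 0.1, -3.1]
gripper_width: 0.154
t: 5.35
eef_pos: [0.5703, -0.0023, 0.0826]
tool_rot: [0.537, 0.46, 0.537, -0.46]
contact_force: [3.0, 0.3, -5.7]
gripper_width: 0.157
t: 5.65
eef_pos: [0.5703, -0.0022, 0.0857]
tool_rot: [0.537, 0.46, 0.537, -0.46]
contact_force: [2.9, -0.1, -6.2]
gripper_width: 0.157
t: 5.95
eef_pos: [0.5702, -0.0023, 0.0897]
tool_rot: [0.537, 0.46, 0.537, -0.46]
contact_force: [3.9, -0.7, -7.2]
gripper_width: 0.16
t 5.95 tcp [570.2  -2.3  89.7] F [ 3.9 -0.7 -7.2] M [ 0.05 -1.16  0.06] w 13.7 q [ 0.07  0.49 -0.22  1.92  0.15  0.75 -1.65]
shift tool mm [9.2 0.6 0. ]
yaw 279.0 rot units [-0.02  0.   -0.  ]
yaw 459.0 rot units [29.98 -0.   -0.  ]
```

```bash
python3 -m jog '-3 0.5 0 0 0 0 5; 0 0 0 0 0 0 5; 0 0 0 0 0 0 5'; python3 -m jog '-3 0 0 0 0 0 5; 0 0 0 0 0 0 5; 0 0 0 0 0 0 5'; python3 -m jog '-2 0 0 0 0 0 5; 0 0 0 0 0 0 5; 0 0 0 0 0 0 5';  python3 -m jog '-1 0 0 0 0 0 5; 0 0 0 0 0 0 5; 0 0 0 0 0 0 5'; python3 -c "
from h import *
plan([.5708,-.0022,.0805],279.0)"
```

```text
t: 6.25
eef_pos: [0.5703, -0.0023, 0.0924]
tool_rot: [0.537, 0.46, 0.537, -0.46]
contact_force: [2.3, -0.3, -8.4]
gripper_width: 0.156
t: 6.55
eef_pos: [0.5703, -0.0022, 0.0955]
tool_rot: [0.537, 0.46, 0.537, -0.46]
contact_force: [2.7, -0.2, -8.9]
gripper_width: 0.157
t: 6.85
eef_pos: [0.5704, -0.0022, 0.0975]
tool_rot: [0.537, 0.46, 0.537, -0.46]
contact_force: [2.1, -0.6, -9.3]
gripper_width: 0.16
t: 7.15
eef_pos: [0.5704, -0.0023, 0.0985]
tool_rot: [0.537, 0.46, 0.537, -0.46]
contact_force: [1.9, 0.3, -10.8]
gripper_width: 0.158
t 7.15 tcp [570.4  -2.3  98.5] F [  1.9   0.3 -10.8] M [ 0.02 -0.61  0.04] w 13.5 q [ 0.07  0.48 -0.22  1.91  0.15  0.77 -1.65]
shift tool mm [18.   0.4  0. ]
yaw 279.0 rot units [-0.02  0.    0.  ]
yaw 459.0 rot units [ 2.998e+01  1.000e-02 -0.000e+00]
```

```bash
python3 -m jog '-0.6 0 0 0 0 0 5; 0 0 0 0 0 0 5; 0 0 0 0 0 0 5'; python3 -m jog '-0.5 0 0 0 0 0 5; 0 0 0 0 0 0 5; 0 0 0 0 0 0 5'; python3 -c "
from h import *
for f in('w4',): snap('wrist',f)
plan([.5708,-.0022,.0805],279.0)
a=cv2.imread('pics/w4.png')[220:420,200:440]; cv2.imwrite('pics/w4z.png',cv2.resize(a,(720,600),interpolation=cv2.INTER_CUBIC))"
```

```text
t: 7.45
eef_pos: [0.5704, -0.0023, 0.0991]
tool_rot: [0.537, 0.46, 0.537, -0.46]
contact_force: [1.0, 0.0, -11.2]
gripper_width: 0.156
t: 7.75
eef_pos: [0.5705, -0.0023, 0.0996]
tool_rot: [0.537, 0.46, 0.537, -0.46]
contact_force: [1.0, 0.0, -10.0]
gripper_width: 0.153
t 7.8 tcp [570.5  -2.2  99.6] F [ -0.   -0.4 -10.3] M [-0.03 -0.46  0.02] w 13.1 q [ 0.07  0.48 -0.22  1.91  0.15  0.77 -1.65]
shift tool mm [19.1  0.3  0. ]
yaw 279.0 rot units [-0.02  0.    0.  ]
yaw 459.0 rot units [ 2.998e+01  1.000e-02 -0.000e+00]
```

View pics/w4z.png

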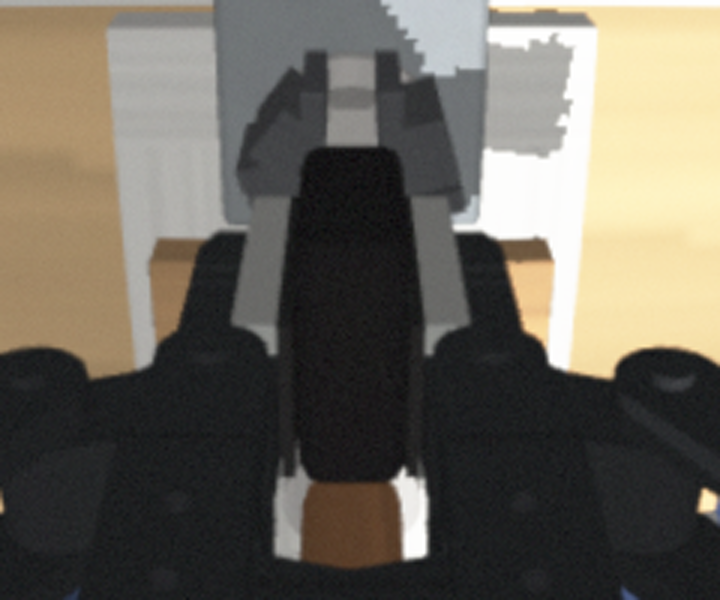

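```bash
python3 -m jog '-0.5 0 0 0 0 0 5; 0 0 0 0 0 0 5; 0 0 0 0 0 0 5'; python3 -c "
from h import *
plan([.5708,-.0022,.0805],279.0); snap('wrist','w5')
for f in('w3','w4','w5'):
    P,ok=wcloud(f)
    for nm,(u0,u1,v0,v1) in dict(wing=(308,328,275,300),brk=(285,300,200,225),bar=(312,323,238,247)).items():
        q=P[v0:v1,u0:u1][ok[v0:v1,u0:u1]]; print(f,nm,np.median(q,0).round(4))
a=cv2.imread('pics/w5.png')[220:420,200:440]; cv2.imwrite('pics/w5z.png',cv2.resize(a,(720,600),interpolation=cv2.INTER_CUBIC))"
```

```text
t: 8.1
eef_pos: [0.5705, -0.0022, 0.1001]
tool_rot: [0.537, 0.46, 0.537, -0.46]
contact_force: [1.1, -1.2, -10.8]
gripper_width: 0.156
t 8.1 tcp [570.5  -2.2 100.1] F [  1.1  -1.2 -10.8] M [ 0.02 -0.34 -0.02] w 13.3 q [ 0.07  0.48 -0.22  1.91  0.14  0.77 -1.65]
shift tool mm [19.6  0.3  0. ]
yaw 279.0 rot units [-0.02  0.    0.  ]
yaw 459.0 rot units [ 2.998e+01  1.000e-02 -0.000e+00]
w3 wing [5.881e-01 4.000e-04 9.620e-02]
w3 brk [0.6029 0.015  0.0486]
w3 bar [0.5897 0.0008 0.0486]
w4 wing [5.881e-01 3.000e-04 1.158e-01]
w4 brk [0.5978 0.0156 0.0486]
w4 bar [ 0.5843 -0.      0.0514]
w5 wing [5.881e-01 5.000e-04 1.164e-01]
w5 brk [0.5977 0.0156 0.0486]
w5 bar [ 5.84e-01 -1.00e-04  5.14e-02]
```

View pics/w5z.png

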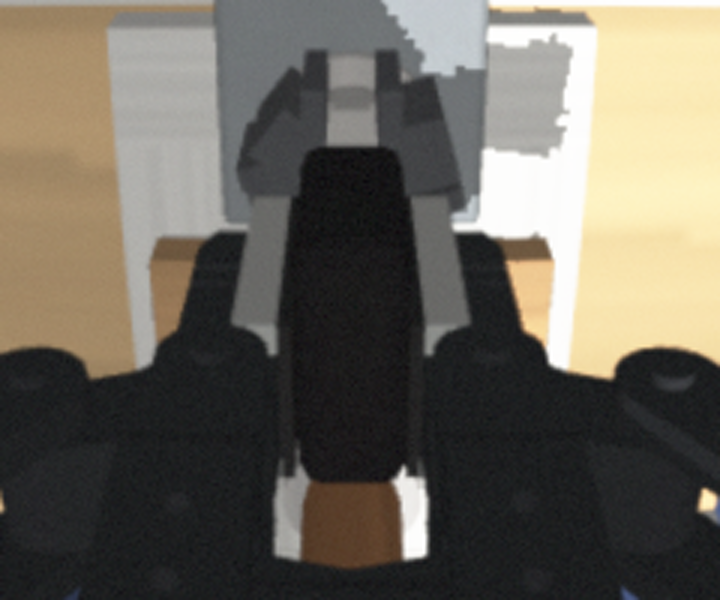

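```bash
python3 -m jog '-0.4 0 0 0 0 0 5; 0 0 0 0 0 0 5; 0 0 0 0 0 0 5';python3 -m jog '-0.4 0 0 0 0 0 5; 0 0 0 0 0 0 5; 0 0 0 0 0 0 5'
```

```text
t: 8.45
eef_pos: [0.5705, -0.0023, 0.1005]
tool_rot: [0.537, 0.46, 0.537, -0.46]
contact_force: [0.8, -1.1, -10.8]
gripper_width: 0.156
t: 8.75
eef_pos: [0.5705, -0.0022, 0.101]
tool_rot: [0.537, 0.46, 0.537, -0.46]
contact_force: [0.4, -0.3, -11.4]
gripper_width: 0.152
```

```bash
python3 -m jog '0 0 0 0.5 0 0 5; 0 0 0 0 0 0 5';python3 -c "
from h import *
plan([.5705,-.0022,.101],279.0)"; python3 -m jog '0 0 0 0.5 0 0 5; 0 0 0 0 0 0 5';python3 -c "
from h import *
plan([.5705,-.0022,.101],279.0)"; python3 -m jog '0 0 0 0.3 0 0 5; 0 0 0 0 0 0 5';python3 -c "
from h import *
plan([.5705,-.0022,.101],279.0)"
```

```text
t: 8.95
eef_pos: [0.5705, -0.0023, 0.101]
tool_rot: [0.525, 0.474, 0.525, -0.474]
contact_force: [0.7, -0.3, -10.7]
gripper_width: 0.159
t 8.95 tcp [570.5  -2.3 101. ] F [  0.7  -0.3 -10.7] M [-0.07 -0.19 -0.02] w 13.6 q [ 0.06  0.47 -0.21  1.91  0.14  0.77 -1.69]
shift tool mm [-0.  -0.  -0.1]
yaw 279.0 rot units [-0.52  0.    0.  ]
yaw 459.0 rot units [29.48  0.   -0.  ]
t: 9.15
eef_pos: [0.5706, -0.0023, 0.101]
tool_rot: [0.513, 0.487, 0.513, -0.487]
contact_force: [1.5, -1.9, -9.9]
gripper_width: 0.153
t 9.15 tcp [570.6  -2.3 101. ] F [ 1.5 -1.9 -9.9] M [-0.1  -0.23 -0.03] w 13.1 q [ 0.05  0.47 -0.2   1.91  0.13  0.77 -1.74]
shift tool mm [-0.  -0.1 -0.1]
yaw 279.0 rot units [-1.01  0.    0.  ]
yaw 459.0 rot units [28.99  0.   -0.  ]
t: 9.35
eef_pos: [0.5706, -0.0023, 0.101]
tool_rot: [0.505, 0.495, 0.505, -0.495]
contact_force: [-0.5, -1.5, -10.9]
gripper_width: 0.155
t 9.35 tcp [570.6  -2.3 101. ] F [ -0.5  -1.5 -10.9] M [-0.18 -0.22 -0.04] w 13.2 q [ 0.04  0.47 -0.19  1.91  0.12  0.77 -1.77]
shift tool mm [-0.  -0.1 -0.1]
yaw 279.0 rot units [-1.32  0.    0.  ]
yaw 459.0 rot units [28.68  0.   -0.  ]
```

```bash
python3 -m jog '0 0 0 0.5 0 0 5; 0 0 0 0 0 0 5';python3 -c "
from h import *
plan([.5705,-.0022,.101],279.0)"; python3 -m jog '0 0 0 0.5 0 0 5; 0 0 0 0 0 0 5';python3 -c "
from h import *
plan([.5705,-.0022,.101],279.0)"; python3 -m jog '0 0 0 0.5 0 0 5;0 0 0 0.5 0 0 5; 0 0 0 0 0 0 5';python3 -c "
from h import *
plan([.5705,-.0022,.101],279.0)"
```

```text
t: 9.55
eef_pos: [0.5706, -0.0024, 0.1009]
tool_rot: [-0.492, -0.508, -0.492, 0.508]
contact_force: [1.3, -0.1, -10.8]
gripper_width: 0.155
t 9.55 tcp [570.6  -2.4 100.9] F [  1.3  -0.1 -10.8] M [-0.23 -0.13 -0.03] w 13.2 q [ 0.03  0.47 -0.18  1.91  0.12  0.77 -1.81]
shift tool mm [-0.1 -0.1 -0.2]
yaw 279.0 rot units [-1.82  0.    0.  ]
yaw 459.0 rot units [28.18  0.   -0.  ]
t: 9.75
eef_pos: [0.5706, -0.0024, 0.101]
tool_rot: [-0.478, -0.521, -0.478, 0.521]
contact_force: [0.1, -1.0, -11.8]
gripper_width: 0.155
t 9.75 tcp [570.6  -2.4 101. ] F [  0.1  -1.  -11.8] M [-0.32 -0.15 -0.02] w 13.3 q [ 0.02  0.47 -0.16  1.91  0.11  0.77 -1.86]
shift tool mm [-0.  -0.1 -0.2]
yaw 279.0 rot units [-2.31  0.    0.  ]
yaw 459.0 rot units [27.69  0.   -0.  ]
t: 10.05
eef_pos: [0.5706, -0.0025, 0.101]
tool_rot: [-0.451, -0.545, -0.451, 0.545]
contact_force: [0.1, -2.2, -10.2]
gripper_width: 0.155
t 10.05 tcp [570.6  -2.5 101. ] F [  0.1  -2.2 -10.2] M [-0.47 -0.27  0.01] w 13.2 q [ 0.    0.47 -0.14  1.91  0.09  0.77 -1.95]
shift tool mm [-0.  -0.1 -0.3]
yaw 279.0 rot units [-3.3  0.   0. ]
yaw 459.0 rot units [ 2.67e+01  0.00e+00 -1.00e-02]
```

```bash
python3 -m jog '0 0 0.2 1 0 0 5; 0 0 0 1 0 0 5; 0 0 0 1 0 0 5; 0 0 0 1 0 0 5; 0 0 0 0 0 0 5';python3 -c "
from h import *
plan([.5706,-.0022,.101],279.0)"; python3 -m jog '0 0 0 1 0 0 5; 0 0 0 1 0 0 5; 0 0 0 1 0 0 5; 0 0 0 1 0 0 5; 0 0 0 0 0 0 5'; python3 -m jog '0 0 0 1 0 0 5; 0 0 0 0 0 0 5;0 0 0 0 0 0 5'; python3 -c "
from h import *
plan([.5706,-.0022,.101],279.0-74.5);snap('wrist','w6')
a=cv2.imread('pics/w6.png')[180:420,200:440]; cv2.imwrite('pics/w6z.png',cv2.resize(a,(600,600),interpolation=cv2.INTER_CUBIC))"
```

```text
t: 10.55
eef_pos: [0.5705, -0.0028, 0.101]
tool_rot: [-0.328, -0.627, -0.327, 0.627]
contact_force: [-0.2, -2.6, -10.9]
gripper_width: 0.156
t 10.55 tcp [570.5  -2.8 101. ] F [ -0.2  -2.6 -10.9] M [-0.75 -0.18 -0.02] w 13.3 q [-0.08  0.46 -0.04  1.92  0.03  0.76 -2.31]
shift tool mm [-0.  -0.3 -0.6]
yaw 279.0 rot units [-7.3   0.01  0.  ]
yaw 459.0 rot units [ 2.27e+01  0.00e+00 -1.00e-02]
t: 11.05
eef_pos: [0.5703, -0.003, 0.1009]
tool_rot: [-0.191, -0.681, -0.19, 0.681]
contact_force: [0.8, -4.3, -10.6]
gripper_width: 0.155
t: 11.35
eef_pos: [0.5703, -0.003, 0.1008]
tool_rot: [-0.156, -0.69, -0.155, 0.69]
contact_force: [-0.8, -5.3, -11.1]
gripper_width: 0.159
t 11.35 tcp [570.3  -3.  100.8] F [ -0.8  -5.3 -11.1] M [-1.37  0.12 -0.01] w 13.6 q [-0.18  0.47  0.09  1.93 -0.06  0.75 -2.75]
shift tool mm [-0.2 -0.6 -0.7]
yaw 204.5 rot units [ 0.15  0.01 -0.  ]
yaw 384.5 rot units [-2.985e+01  1.000e-02  1.000e-02]
```

View pics/w6.png

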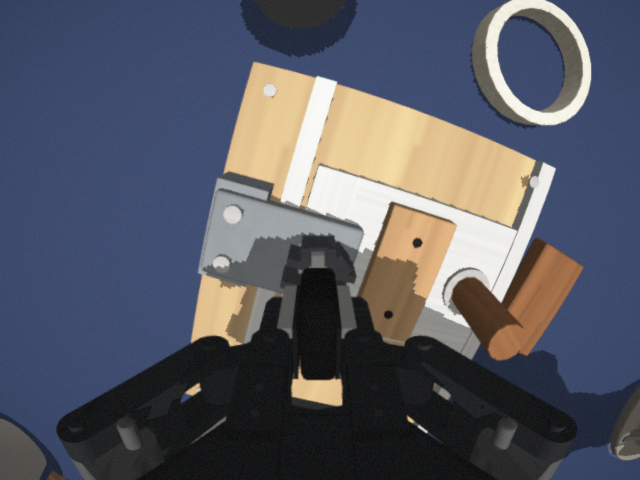

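View pics/w6z.png

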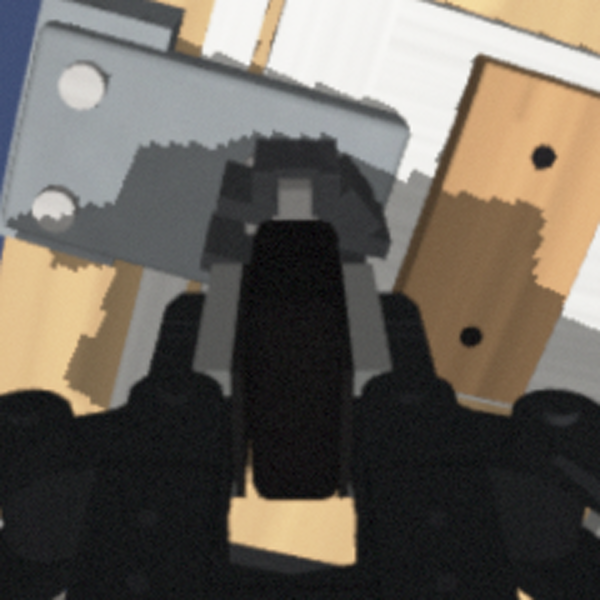

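```bash
python3 -m jog '0 0.6 0.3 0.1 0 0 5; 0 0 0 0 0 0 5; 0 0 0 0 0 0 5';python3 -m jog '0.8 0 0 0 0 0 5; 0 0 0 0 0 0 5; 0 0 0 0 0 0 5';python3 -m jog '0.6 0 0 0 0 0 5; 0 0 0 0 0 0 5; 0 0 0 0 0 0 5';python3 -c "
from h import *
plan([.5705,-.0022,.101],279.0-74.5)"
```

```text
t: 11.7
eef_pos: [0.5703, -0.0031, 0.1009]
tool_rot: [-0.15, -0.691, -0.15, 0.691]
contact_force: [-0.5, -4.8, -12.2]
gripper_width: 0.155
t: 12.0
eef_pos: [0.5703, -0.0031, 0.1001]
tool_rot: [-0.15, -0.691, -0.15, 0.691]
contact_force: [-2.6, -4.3, -11.0]
gripper_width: 0.155
t: 12.3
eef_pos: [0.5703, -0.0031, 0.0995]
tool_rot: [-0.15, -0.691, -0.15, 0.691]
contact_force: [-2.6, -4.3, -11.5]
gripper_width: 0.154
t 12.3 tcp [570.3  -3.1  99.5] F [ -2.6  -4.3 -11.5] M [-1.23  0.55 -0.01] w 13.2 q [-0.18  0.47  0.09  1.93 -0.06  0.75 -2.76]
shift tool mm [-1.5 -0.8 -0.5]
yaw 204.5 rot units [-0.  0.  0.]
yaw 384.5 rot units [ 3.e+01  0.e+00 -1.e-02]
```

```bash
python3 -m jog '0.6 0.3 0.1 0 0 0 5; 0 0 0 0 0 0 5; 0 0 0 0 0 0 5';python3 -m jog '0.6 0 0 0 0 0 5; 0 0 0 0 0 0 5; 0 0 0 0 0 0 5';python3 -m jog '0.5 0 0 0 0 0 5; 0 0 0 0 0 0 5; 0 0 0 0 0 0 5';python3 -c "
from h import *
plan([.5705,-.0022,.101],279.0-74.5)"
```

```text
t: 12.6
eef_pos: [0.5704, -0.0032, 0.0989]
tool_rot: [-0.15, -0.691, -0.15, 0.691]
contact_force: [-2.7, -3.7, -10.7]
gripper_width: 0.15
t: 12.9
eef_pos: [0.5704, -0.0033, 0.0983]
tool_rot: [-0.15, -0.691, -0.15, 0.691]
contact_force: [-3.8, -3.3, -10.9]
gripper_width: 0.152
t: 13.2
eef_pos: [0.5705, -0.0033, 0.0979]
tool_rot: [-0.15, -0.691, -0.15, 0.691]
contact_force: [-4.1, -3.2, -10.3]
gripper_width: 0.157
t 13.2 tcp [570.5  -3.3  97.9] F [ -4.1  -3.2 -10.3] M [-0.91  0.97  0.07] w 13.4 q [-0.18  0.47  0.09  1.93 -0.06  0.75 -2.76]
shift tool mm [-3.1 -1.  -0.5]
yaw 204.5 rot units [-0.  0.  0.]
yaw 384.5 rot units [30.  0. -0.]
```

```bash
python3 -m jog '0.4 0 0 0 0 0 5; 0 0 0 0 0 0 5; 0 0 0 0 0 0 5';python3 -m jog '0.4 0 0 0 0 0 5; 0 0 0 0 0 0 5; 0 0 0 0 0 0 5';python3 -m jog '0.4 0 0 0 0 0 5; 0 0 0 0 0 0 5; 0 0 0 0 0 0 5';python3 -c "
from h import *
plan([.5705,-.0022,.101],279.0-74.5)"
```

```text
t: 13.5
eef_pos: [0.5705, -0.0033, 0.0978]
tool_rot: [-0.15, -0.691, -0.15, 0.691]
contact_force: [-4.6, -3.4, -6.9]
gripper_width: 0.161
t: 13.8
eef_pos: [0.5706, -0.0033, 0.0977]
tool_rot: [-0.15, -0.691, -0.15, 0.691]
contact_force: [-6.6, -3.0, -2.6]
gripper_width: 0.155
t: 14.1
eef_pos: [0.5706, -0.0033, 0.0977]
tool_rot: [0.15, 0.691, 0.15, -0.691]
contact_force: [-7.1, -3.2, 0.2]
gripper_width: 0.154
t 14.1 tcp [570.6  -3.3  97.7] F [-7.1 -3.2  0.2] M [-0.89  1.77  0.01] w 13.2 q [-0.18  0.47  0.09  1.93 -0.06  0.75 -2.76]
shift tool mm [-3.3 -1.1 -0.3]
yaw 204.5 rot units [-0. -0.  0.]
yaw 384.5 rot units [30.  0.  0.]
```

```bash
python3 -m jog '0 0 0 0 0 0 16; 0 0 0 0 0 0 25; 0 0 0 0 0 0 40; 0 0 0 0 0 0 40; 0 0 0 0 0 0 40';python3 -m jog '-20 0 0 0 0 0 40; -25 0 0 0 0 0 40; -25 0 0 0 0 0 40; 0 0 0 0 0 0 40';python3 -c "
from h import *
plan([.5705,-.0022,.101],279.0-74.5); snap('wrist','w7'); P,B=knob('w7',.112,.14)
z=P[B][:,2]; h,e=np.histogram(z,bins=np.arange(.044,.136,.001)); print([(round(float(x)*1000),int(y)) for x,y in zip(e,h) if y>40])
a=cv2.imread('pics/w7.png')[180:420,200:440]; cv2.imwrite('pics/w7z.png',cv2.resize(a,(600,600),interpolation=cv2.INTER_CUBIC))"
```

```text
t: 14.6
eef_pos: [0.5718, -0.0029, 0.0974]
tool_rot: [0.15, 0.692, 0.15, -0.69]
contact_force: [0.3, 0.0, -0.5]
gripper_width: 0.467
t: 15.0
eef_pos: [0.5734, -0.0031, 0.1703]
tool_rot: [0.15, 0.694, 0.15, -0.688]
contact_force: [0.2, 0.1, -0.5]
gripper_width: 0.47
t 15.0 tcp [573.4  -3.1 170.3] F [ 0.2  0.1 -0.5] M [-0.05 -0.05 -0.02] w 40.1 q [-0.19  0.37  0.11  1.87 -0.05  0.89 -2.77]
shift tool mm [69.3 -2.2  2.8]
yaw 204.5 rot units [-0.   -0.07 -0.02]
yaw 384.5 rot units [30.   -0.03  0.1 ]
knobtop 1654 [569.3  -2.7] [14.1 35.6] 24.8 z 0.12457259264038925
mean [ 0.57022274 -0.0047469   0.12396209] axis deg 114.49145420075659
[(44, 48), (45, 270), (46, 930), (47, 498), (48, 52), (57, 44), (70, 59), (71, 109), (72, 331), (73, 183), (94, 44), (95, 43), (121, 45), (122, 79), (123, 250), (124, 653), (125, 473)]
```

View pics/w7z.png

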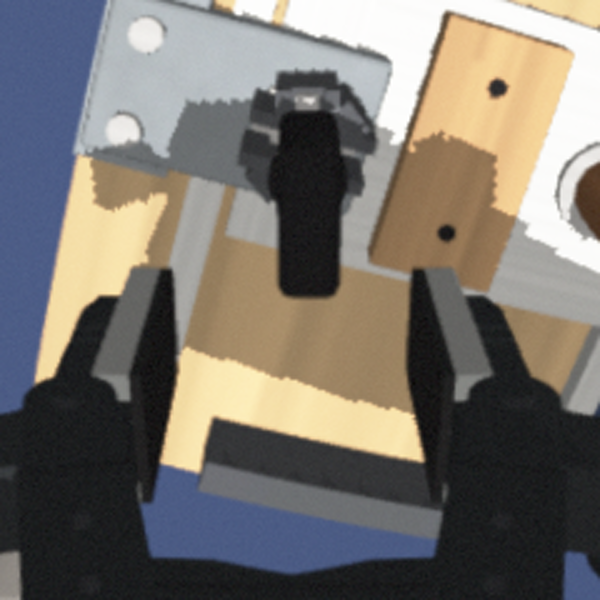

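The wing sits across at 114.5°, which is 74.5° clockwise from the start. It stayed up after release, at about 17 mm lift. Now to the post.

```bash
python3 -m jog '0 0 0 -1.4 0 0 40; 0 0 0 -1.4 0 0 40; 0 0 0 -1.4 0 0 40; 0 0 0 -1.4 0 0 40; 0 0 0 -1.4 0 0 40';python3 -m jog '0 0 0 -1.4 0 0 40; 0 0 0 -1.4 0 0 40; 0 0 0 -1.4 0 0 40; 0 0 0 -1.2 0 0 40;0 0 0 0 0 0 40';python3 -c "
from h import *
plan([.4668,-.019,.130],279.0)"
```

```text
t: 15.55
eef_pos: [0.57, -0.0032, 0.1655]
tool_rot: [-0.389, -0.59, -0.39, 0.591]
contact_force: [0.0, 0.7, -0.4]
gripper_width: 0.47
t: 16.05
eef_pos: [0.57, -0.0034, 0.1655]
tool_rot: [0.537, 0.459, 0.538, -0.46]
contact_force: [0.9, -0.9, -1.7]
gripper_width: 0.469
t 16.05 tcp [570.   -3.4 165.5] F [ 0.9 -0.9 -1.7] M [-0.02 -0.05 -0.03] w 40.1 q [ 0.03  0.39 -0.17  1.86  0.08  0.9  -1.59]
shift tool mm [  35.7 -104.4   -0.6]
yaw 279.0 rot units [-0.01 -0.01  0.01]
yaw 459.0 rot units [2.999e+01 2.000e-02 1.000e-02]
```

```bash
python3 -m jog '0 -30 0 0 0 0 40; 0 -35 0 0 0 0 40; 5 -30 -0.6 0 0 0 40; 10 -9.4 0 0 0 0 40; 0 0 0 0 0 0 40';python3 -m jog '0 0 0 0 0 0 40; 0 0 0 0 0 0 40'; python3 -c "
from h import *
plan([.4668,-.019,.130],279.0); snap('wrist','w8')
P,ok=wcloud('w8')
m=ok&(np.hypot(P[...,0]-.467,P[...,1]+.019)<.03)&(P[...,2]>.09)&(P[...,2]<.1); q=P[m];print(cv2.minAreaRect((q[:,:2]*1000).astype(np.float32)),np.median(q[:,2]))"
```

```text
t: 16.55
eef_pos: [0.4654, -0.0193, 0.1503]
tool_rot: [0.536, 0.46, 0.537, -0.461]
contact_force: [0.2, -0.0, 0.2]
gripper_width: 0.47
t: 16.75
eef_pos: [0.469, -0.0185, 0.152]
tool_rot: [0.537, 0.46, 0.537, -0.459]
contact_force: [0.8, -0.3, -0.6]
gripper_width: 0.469
t 16.75 tcp [469.  -18.5 152. ] F [ 0.8 -0.3 -0.6] M [0.02 0.01 0.04] w 40.1 q [ 0.07  0.25 -0.18  2.1   0.06  0.79 -1.57]
shift tool mm [21.9 -2.3  0.2]
yaw 279.0 rot units [-0.02 -0.   -0.01]
yaw 459.0 rot units [ 2.998e+01 -2.000e-02  0.000e+00]
((466.93994140625, -18.470596313476562), (23.06423568725586, 22.826332092285156), 19.60414695739746) 0.09341174170458968
```

View pics/w8.png

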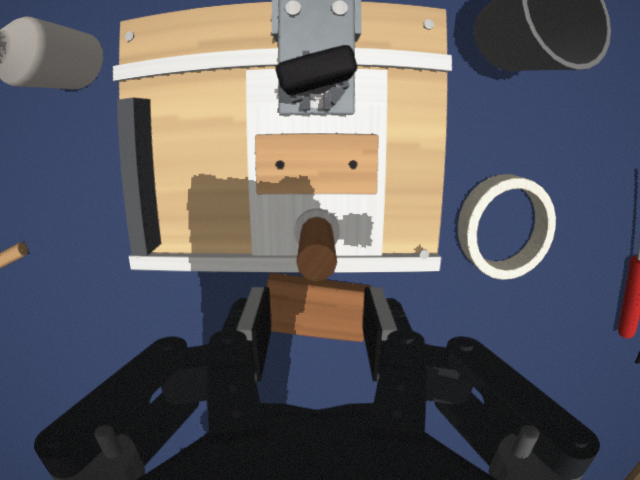

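The post top is at (317,262), centred between the pads; the knob is still up and across at (316,70). Lowering around the post.

```bash
python3 -m jog '20 -2.2 0 0 0 0 40; 20 0 0 0 0 0 40; 0 0 0 0 0 0 40; 0 0 0 0 0 0 40';python3 -m jog '20 0 0 0 0 0 40; 20 0 0 0 0 0 40; 8 0 0 0 0 0 40; 0 0 0 0 0 0 40; 0 0 0 0 0 0 40'; python3 -c "
from h import *
plan([.4668,-.0188,.064],279.0)"
```

```text
t: 17.2
eef_pos: [0.4658, -0.0191, 0.1119]
tool_rot: [0.537, 0.46, 0.537, -0.46]
contact_force: [1.6, 0.1, 0.6]
gripper_width: 0.47
t: 17.7
eef_pos: [0.466, -0.0192, 0.0645]
tool_rot: [0.538, 0.46, 0.537, -0.459]
contact_force: [-0.4, 1.2, -0.1]
gripper_width: 0.47
t 17.7 tcp [466.  -19.2  64.5] F [-0.4  1.2 -0.1] M [-0.02 -0.03  0.  ] w 40.1 q [ 0.05  0.39 -0.16  2.17  0.11  0.58 -1.62]
shift tool mm [ 0.5  0.8 -0.2]
yaw 279.0 rot units [-0.02  0.   -0.01]
yaw 459.0 rot units [ 2.998e+01 -2.000e-02 -0.000e+00]
```

```bash
python3 -m jog '0 0 0 0 0 0 28; 0 0 0 0 0 0 28; 0 0 0 0 0 0 28; 0 0 -4 0 0 0 28; 0 0 -4 0 0 0 28';python3 -m jog '0 0 -8 0 0 0 28; 0 0 -8 0 0 0 28; 0 0 -8 0 0 0 28; 0 0 0 0 0 0 28'; python3 -c "
from h import *
plan([.4668,-.0188,.064],279.0);snap('top','top1')
a=cv2.imread('pics/top1.png')[200:350,230:430]; cv2.imwrite('pics/top1z.png',cv2.resize(a,(800,600),interpolation=cv2.INTER_CUBIC))"
```

```text
t: 18.2
eef_pos: [0.4642, -0.0116, 0.0639]
tool_rot: [0.537, 0.46, 0.537, -0.46]
contact_force: [1.2, -3.0, 1.8]
gripper_width: 0.329
t: 18.6
eef_pos: [0.4599, 0.0144, 0.0636]
tool_rot: [0.538, 0.459, 0.538, -0.459]
contact_force: [0.0, -0.0, -0.6]
gripper_width: 0.325
t 18.6 tcp [459.9  14.4  63.6] F [ 0.  -0.  -0.6] M [-0.01  0.06 -0.04] w 27.8 q [-0.02  0.39 -0.17  2.18  0.12  0.58 -1.69]
shift tool mm [-0.4  1.6 33.9]
yaw 279.0 rot units [ 0.01 -0.01  0.  ]
yaw 459.0 rot units [-2.999e+01 -0.000e+00 -2.000e-02]
```

View pics/top1z.png

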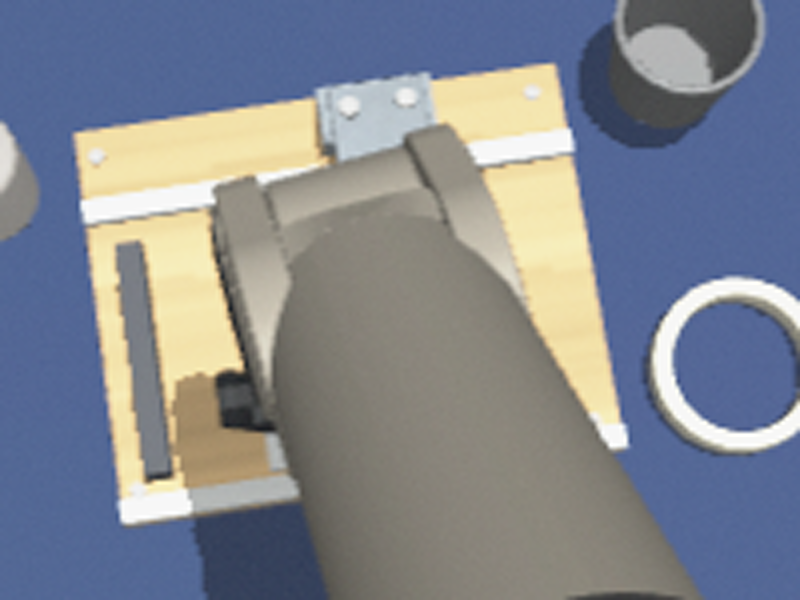

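```bash
python3 -m jog '0 0 -9 0 0 0 28; 0 0 -9 0 0 0 28; 0 0 -9 0 0 0 28; 0 0 -9 0 0 0 28; 0 0 -4 0 0 0 28';python3 -m jog '0 0 -3 0 0 0 28; 0 0 -2 0 0 0 28; 0 0 0 0 0 0 28';python3 -m jog '0 0 -2 0 0 0 28; 0 0 -1 0 0 0 28; 0 0 0 0 0 0 28'; python3 -c "
from h import *
plan([.4668,-.0188,.064],279.0)"
```

```text
t: 19.15
eef_pos: [0.4536, 0.0532, 0.0636]
tool_rot: [0.537, 0.459, 0.538, -0.459]
contact_force: [-0.5, -2.9, -0.9]
gripper_width: 0.33
t: 19.45
eef_pos: [0.4533, 0.0572, 0.0637]
tool_rot: [0.537, 0.46, 0.537, -0.46]
contact_force: [-1.2, 0.1, 0.4]
gripper_width: 0.324
t: 19.75
eef_pos: [0.453, 0.0598, 0.0637]
tool_rot: [0.537, 0.46, 0.537, -0.46]
contact_force: [-0.3, -0.9, -1.4]
gripper_width: 0.331
t 19.75 tcp [453.   59.8  63.7] F [-0.3 -0.9 -1.4] M [-0.25  0.02 -0.05] w 28.3 q [-0.12  0.38 -0.18  2.19  0.12  0.58 -1.8 ]
shift tool mm [-0.3  1.5 79.8]
yaw 279.0 rot units [-0.02 -0.   -0.  ]
yaw 459.0 rot units [29.98 -0.    0.  ]
```

```bash
python3 -m jog '0 0 -1 0 0 0 28; 0 0 0 0 0 0 28; 0 0 0 0 0 0 28';python3 -m jog '0 0 -1 0 0 0 28; 0 0 0 0 0 0 28; 0 0 0 0 0 0 28';python3 -m jog '0 0 -1 0 0 0 28; 0 0 0 0 0 0 28; 0 0 0 0 0 0 28'
```

```text
t: 20.05
eef_pos: [0.4528, 0.0608, 0.0638]
tool_rot: [0.537, 0.46, 0.537, -0.46]
contact_force: [-0.0, -2.7, -0.3]
gripper_width: 0.325
t: 20.35
eef_pos: [0.4527, 0.0618, 0.0637]
tool_rot: [0.537, 0.46, 0.537, -0.46]
contact_force: [0.6, -1.6, -0.9]
gripper_width: 0.331
t: 20.65
eef_pos: [0.4526, 0.0622, 0.0637]
tool_rot: [0.537, 0.46, 0.537, -0.46]
contact_force: [2.5, -4.5, 0.6]
gripper_width: 0.333
```

```bash
python3 -m jog '0 0 -1 0 0 0 28; 0 0 0 0 0 0 28; 0 0 0 0 0 0 28';python3 -m jog '0 0 -0.7 0 0 0 28; 0 0 0 0 0 0 28; 0 0 0 0 0 0 28'
```

```text
t: 20.95
eef_pos: [0.4526, 0.0622, 0.0637]
tool_rot: [0.537, 0.46, 0.536, -0.46]
contact_force: [2.3, -7.8, -0.6]
gripper_width: 0.325
t: 21.25
eef_pos: [0.4526, 0.0623, 0.0637]
tool_rot: [0.537, 0.46, 0.536, -0.461]
contact_force: [3.4, -9.7, -0.0]
gripper_width: 0.331
```

```bash
python3 -m jog '0 0 1.5 0 0 0 32; 0 0 0 0 0 0 45; 0 0 0 0 0 0 45; 0 0 0 0 0 0 45; 0 0 0 0 0 0 45';python3 -m jog '-15 0 0 0 0 0 45; -25 0 0 0 0 0 45; -30 0 0 0 0 0 45; -30 0 0 0 0 0 45; -30 0 0 0 0 0 45'; python3 -c "
from h import *
plan([.4668,-.0188,.064],279.0); snap('wrist','w9')
P,ok=wcloud('w9')
for nm,c,a,b in (('post',(.4543,.060),.088,.1),('knob',(.57,-.003),.115,.135)):
    m=ok&(np.hypot(P[...,0]-c[0],P[...,1]-c[1])<.03)&(P[...,2]>a)&(P[...,2]<b); q=P[m];print(nm,len(q),cv2.minAreaRect((q[:,:2]*1000).astype(np.float32)),np.median(q[:,2]))"
```

```text
t: 21.75
eef_pos: [0.4523, 0.0634, 0.0637]
tool_rot: [0.537, 0.46, 0.537, -0.46]
contact_force: [0.4, 0.2, -0.8]
gripper_width: 0.529
t: 22.25
eef_pos: [0.452, 0.0631, 0.1949]
tool_rot: [0.537, 0.46, 0.537, -0.46]
contact_force: [1.3, -0.3, 0.0]
gripper_width: 0.527
t 22.25 tcp [452.   63.1 194.9] F [ 1.3 -0.3  0. ] M [-0.01 -0.09 -0.01] w 45.0 q [-0.09  0.17 -0.21  2.09  0.05  0.89 -1.74]
shift tool mm [130.9   1.9  83.2]
yaw 279.0 rot units [-0.02 -0.    0.  ]
yaw 459.0 rot units [29.98  0.    0.  ]
post 951 ((458.0910339355469, 61.45151138305664), (23.224334716796875, 22.634979248046875), 21.699172973632812) 0.09789664089384759
knob 1413 ((573.348388671875, -0.6176528930664062), (14.394563674926758, 36.07868576049805), 24.301101684570312) 0.1314806548838305
```

View pics/w9.png

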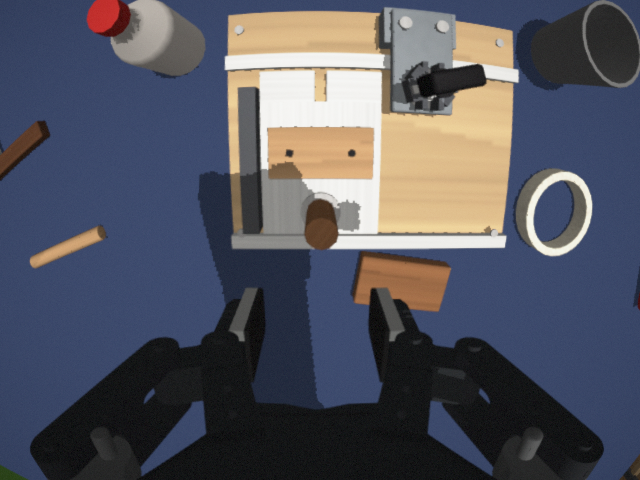

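The wrist view shows the sled plate edge against the stop at (260,150), the post at (320,230), and the knob up and across at (450,80). One check with the fixed cameras, then hand in.

```bash
python3 -m jog '0 -2 40 0 0 0 45; 0 0 45 0 0 0 45; 0 0 45 0 0 0 45; 0 0 45 0 0 0 45; 0 0 45 0 0 0 45'; python3 -m jog '0 0 40 0 0 0 45; 0 0 30 0 0 0 45;0 0 0 0 0 0 45; 0 0 0 0 0 0 45'; python3 -c "
from h import *
snap('top','top2'); snap('scene','scene2')
P,ok=cloud('top2')
for nm,c,a,b in (('post',(.4543,.060),.088,.1),('knob',(.57,-.003),.115,.135)):
    m=ok&(np.hypot(P[...,0]-c[0],P[...,1]-c[1])<.03)&(P[...,2]>a)&(P[...,2]<b); q=P[m];print(nm,len(q),cv2.minAreaRect((q[:,:2]*1000).astype(np.float32)),np.median(q[:,2]))
a=cv2.imread('pics/top2.png')[200:350,230:430]; cv2.imwrite('pics/top2z.png',cv2.resize(a,(800,600),interpolation=cv2.INTER_CUBIC))"
```

```text
t: 22.8
eef_pos: [0.4844, -0.1563, 0.1936]
tool_rot: [0.537, 0.46, 0.537, -0.46]
contact_force: [0.3, 0.4, 0.4]
gripper_width: 0.523
t: 23.2
eef_pos: [0.4949, -0.224, 0.1932]
tool_rot: [0.537, 0.46, 0.537, -0.46]
contact_force: [0.1, 1.2, -0.2]
gripper_width: 0.529
post 118 ((453.80426025390625, 57.047264099121094), (23.080347061157227, 21.30849838256836), 1.3623287677764893) 0.09450037833701708
knob 153 ((570.1351928710938, -4.887073516845703), (14.655104637145996, 35.70307922363281), 23.898595809936523) 0.126786015833527
```

View pics/top2z.png

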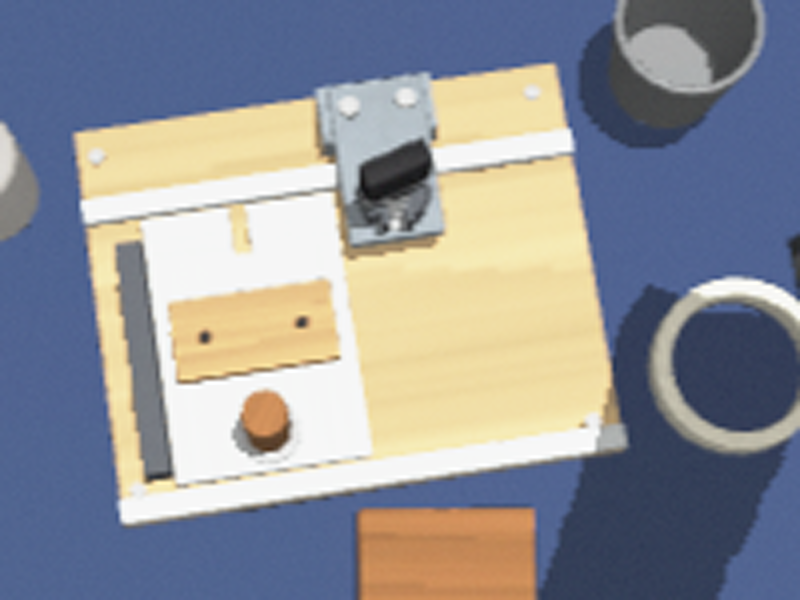

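View pics/scene2.png

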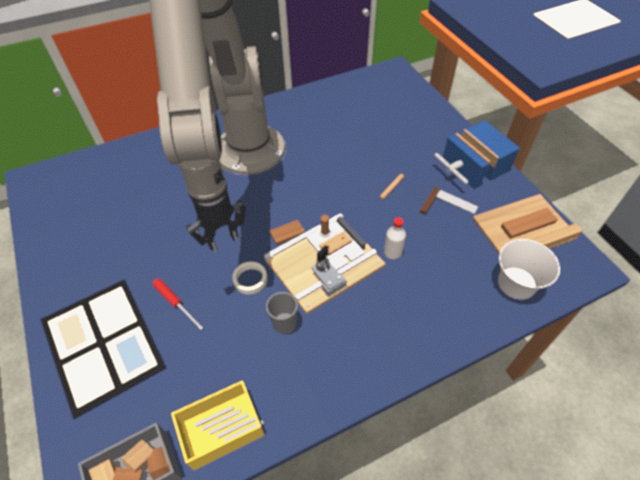

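```bash
python3 -c "
from station import bot
print(bot.hand_in())"
```

```text
the job is handed in; nothing more can be done
None
```

The knob is parked in its rest notch, the sled is against the end stop, and the job was handed in at about 23 s with the robot clear of everything.

- **Lift:** I raised the knob about 20.6 mm with the pull at 10–12 N, under the 15 N that lifts the bracket. I never reached the hard stop. The camera put the collar top near 76 mm, so the clearing lift is about 19.8 mm.
- **Turn:** I turned it 74.5° clockwise. The twisting moment stayed at or below 0.04 N m, so the collar was not driven round. As it turned there was a sideways force on the knob, up to about 5 N.
- **Park:** Let down, the bar came to rest at about 17.3 mm lift, which fits the notch. The sideways force reached about 8 N just before I opened the fingers. The knob stayed up after release, and the last pictures still show it up and across.
- **Sled:** I pushed it by its post until it stopped moving and the force rose to about 10 N, then let go. The last pictures show it flush against the end stop.
- **Bystanders:** The other things on the bench look unmoved in the pictures.

**Disagreements:** The cameras give a sled travel of about 79 mm rather than 80, within their roughly 2 mm error. They also differed by up to 4 mm on the knob's position. I did not measure the bracket or the collar's turn directly after parking. The bracket showed no lift in a camera check at about 19.8 mm of lift.

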